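Re-seat the crooked lid of a catering canister

TASK

The lid of the green canister is riding high on top of its thread. Without lifting it off, turn it backward (counter-clockwise seen from above) until it drops into the thread start, then screw it forward (clockwise) until it is fully home, and let go of it. Leave the lids of the black and the white canister as they are.

Things in the scene. Friction and masses are not known exactly. Their poses are not given: they have to be found in the camera images.
- lid: Loose green lid, 120 mm across, 0.25 kg. Origin: axis, underside of its 10 mm disc. Bar grip on top: 90 mm long along the lid's x, 20 mm wide, top 50 mm above the origin. A yellow plug below centres it in the mouth. Origin above the bench: 151.5 mm riding high (start), 137.5 dropped into the thread start, 131.5 home. At the start the bar is 27 to 55 degrees clockwise of the thread start.
- canister: Steel, green band, fixed, 116 mm across, 130 high. Origin: axis, at the bench. Two green ears below the rim, on its +x and -x, mark the thread start: with the lid's bar in line with them (+-8 degrees) the lid can fall 14 mm by its weight (lower it if held); a rib stops it about 12 beyond. Turned clockwise it then sinks 6 mm more, by weight, to a stop 50 degrees past the ears. It turns easily.
- lid_black (a joint): Bystander: a canister of the same size, also fixed, with black band and ears and a black lid with a black bar grip, screwed home; its top is 182 mm above the bench, its centre at least 150 mm from the green one's. The joint is its lid's angle in rad: 0 as found, up to 1.0 as it is unscrewed (counter-clockwise).
- lid_white (a joint): Bystander: a canister of the same size, also fixed, with white band and ears and a white lid with a white bar grip, screwed home; its top is 182 mm above the bench, its centre at least 150 mm from the green one's. The joint is its lid's angle in rad: 0 as found, up to 1.0 as it is unscrewed (counter-clockwise).
Mind the look-alikes: they are no part of the job. Leave any purple look-alike of the lid alone.

How it is judged:
By the outcome, as a careful person would: the job done as asked, in the order asked, and still so for the second after the job is handed in, with the robot touching nothing.
It also fails if it takes over 35 s, if anything falls off the work surface, if the arm or the gripper's body presses on something with over 40 N, if the wrist force passes 120 N, or if a joint passes its speed limit or range.

ROBOT

A 6-joint arm with a two-finger parallel gripper is mounted at the origin on the work surface. World frame = base frame: x ahead of the robot, y to its left, z up, the work surface at z = 0. Lengths are in m, angles in degrees, forces in N, time in s.
With the tool pointing down it reaches from about 0.375 to 0.9 m from the base axis. Payload 3.1 kg.
Tool frame: the origin (TCP) lies at the very end of the fingers, on their centre line; the grasp point (between the pads) lies behind it (bot.grip_depth is the z of the grasp point in the tool frame, in m); z points along the fingers, y is the direction in which the jaws open and shut (so a half turn about z gives the same grasp; the last joint's range is limited). The gripper opens to 87 mm and grips with 3 to 60 N. Pads are 19 mm wide; open, the fingers measure 117 mm over their backs; the gripper's body (75 mm by 190 mm) begins 51 mm behind the grasp point.
Start: joints at [-81.045, 30.224, 82.088, -0, 67.689, -10.227], TCP at [0.205, -0.59, 0.223] pointing down, gripper open.
Joint ranges: [-176.69, 176.69], [-43.24, 126.21], [12.49, 139.97], [-82, 262], [0, 151.66], [-163.58, 163.58]. Speed limits (degrees/s): [159.86, 159.86, 180, 180, 180, 180].

INTERFACE

Orientations are given as a 3x3 rotation matrix whose columns are the frame's x, y, z axes.
In Python, from rig import bot, vision gives the robot as it stands. The module is installed in compiled form; this text tells all that it offers.
- The arm moves only by the shell command python3 -m jog 'ROWS'. ROWS is JSON, a list of rows, each a list of 3 entries, a list of its own where there are three numbers: the shift along the tool's x, y, z in mm, then the turn, a rotation vector about the tool's x, y, z in degrees, then the closure, from 0 (fully open) to 1 (shut). In form: [[[dx, dy, dz], [wx, wy, wz], fingers], ...]. A call has 1 to 12 rows; each row is the pose to reach, as a shift and turn from the pose commanded when the call began, along the tool's axes at that moment; what a row does not reach only later rows make up. A row lasts 1/12 s, in which the tool goes at most 41.7 mm and 7.16 degrees, less where a joint would pass 70% of its speed; a pose out of reach is approached as far as the arm can. A call with a gripper value outside its range is refused whole. The fingers move at their own pace and stop on an object; the grip force is fixed at half the most. Time passes only in rows, so rows that repeat a pose let the fingers close. It gives the time, the measured TCP pose, the force and the opening at its end, in the units of the state.
- bot.read_state(): the state, without advancing time (a new reading comes with each control period).
- vision.capture(name): name is "scene" or "top"; returns the picture (384x512x3 uint8, red, green, blue); there is no depth.
- vision.camera_info(name): a dict with "intrinsics" (3x3 intrinsics, pixels), "camera_from_world" (4x4, takes a point from world to camera coordinates). Camera axes: x right, y up, looking along -z (the intrinsics and any distortion apply to the point x, -y, -z); pixel columns grow to the right and rows downward; lengths in m; the calibration is good to about 2 mm. A picture is of the moment at which its call begins. camera_info takes no time and is no camera call.
- bot.hand_in(): hands the job in, once; it reports no verdict.
The state is a dict: "time_s": time; "joint_positions": joint angles; "qvel": joint speeds; "tau": joint torques, N m; "position": TCP position; "tcp_rot": TCP orientation; "force": force on the tool from outside, world axes, zero at the start; "moment": the same for the moment, N m; "opening": opening from 0.0 (shut) to 1.0 (fully open).
Only numpy, scipy, OpenCV 4.12 (cv2) and the standard library are available. Lean on these libraries where they do the work, as an engineer would, in place of code of your own. Each camera call takes 0.05 s, during which the arm holds its last target. There are 200 camera calls.

## Working session

There is one attempt and no reset: what is moved stays moved. The work goes in short steps, Python scripts to look and compute and a shell command to move; the robot and the scene stay as the last step left them, time stands still between calls to the robot, and variables do not carry over. Pictures are saved under pics/ and viewed, about 8 in all and at most 12, crops included, and the job is handed in when it is done.

```bash
mkdir -p pics
python3 - <<'E'
from rig import bot, vision
import cv2, numpy as np
s=bot.read_state(); print(s['time_s'],s['position'],s['tcp_rot'],s['force'],s['opening'],bot.grip_depth)
for n in("scene","top"):
    im=vision.capture(n); cv2.imwrite(f"pics/{n}0.png",im[:,:,::-1]); c=vision.camera_info(n); print(c)
a=cv2.imread("pics/scene0.png");b=cv2.imread("pics/top0.png")
cv2.imwrite("pics/both0.png",cv2.resize(np.vstack([a,b]),None,fx=.78,fy=.78))
E
```

```text
0.0 [ 0.20526126 -0.58955874  0.22157711] [[ 9.44478570e-01  3.28572828e-01 -3.57364343e-04]
 [ 3.28572824e-01 -9.44476244e-01  2.12705419e-03]
 [ 3.61370078e-04 -2.12637731e-03 -9.99997674e-01]] [-0.9963173  -0.56289615 -0.72874692] 1.0014986389996263 -0.0187
{'intrinsics': array([[439.39696801,   0.        , 249.61554349],
       [  0.        , 439.39696801, 197.89653604],
       [  0.        ,   0.        ,   1.        ]]), 'camera_from_world': array([[-0.87627251,  0.48180161,  0.00370044,  0.43366934],
       [-0.40498517, -0.74068057,  0.5360777 ,  0.16201259],
       [ 0.26102395,  0.46825153,  0.84416053, -1.07443716],
       [ 0.        ,  0.        ,  0.        ,  1.        ]])}
{'intrinsics': array([[426.5375478 ,   0.        , 266.8277605 ],
       [  0.        , 426.5375478 , 186.02132005],
       [  0.        ,   0.        ,   1.        ]]), 'camera_from_world': array([[ 0.01257735, -0.99960319,  0.02520478, -0.02767106],
       [ 0.98231272,  0.01706157,  0.1864688 , -0.5305786 ],
       [-0.18682484,  0.0224137 ,  0.98213752, -0.8370099 ],
       [ 0.        ,  0.        ,  0.        ,  1.        ]])}
```

View pics/top0.png

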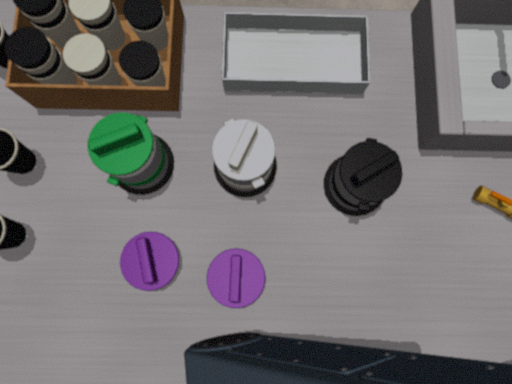

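View pics/scene0.png

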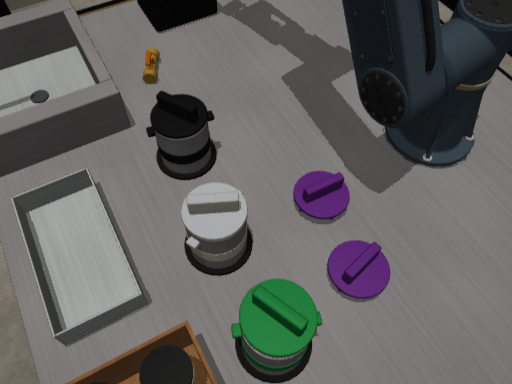

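The top view shows the green canister with its lid at about (122,145). White is at (243,150) and black at (368,172), with loose purple lids at (150,260) and (236,277). In the scene view, the green lid is at (278,318) with ears at (237,330) and (319,320). Only the green lid sits on a green-eared canister, so that is the target. Next I'll measure it and confirm it in an enlarged crop.

```bash
cat > h.py <<'E'
import cv2, numpy as np
from rig import bot, vision
def cast(n,uv,z):
    c=vision.camera_info(n);K=c['intrinsics'];T=c['camera_from_world'];R=T[:3,:3];o=-R.T@T[:3,3]
    d=np.linalg.inv(K)@[uv[0],uv[1],1]; d=R.T@(d*[1,-1,-1]); return o+d*(z-o[2])/d[2]
def proj(n,p):
    c=vision.camera_info(n);q=c['camera_from_world'][:3]@np.append(p,1);q=c['intrinsics']@(q*[1,-1,-1]);return q[:2]/q[2]
def gmask(im):
    h=cv2.cvtColor(im,cv2.COLOR_BGR2HSV); return cv2.inRange(h,(45,90,30),(80,255,255))
E
python3 - <<'E'
from h import *
out=[]
for n,(x,y) in {"top":(70,95),"scene":(220,265)}.items():
    im=cv2.imread(f"pics/{n}0.png"); c=im[y:y+115,x:x+115]
    big=cv2.resize(c,None,fx=5,fy=5,interpolation=cv2.INTER_CUBIC); 
    for k in range(0,115,10): cv2.putText(big,str(x+k),(k*5,10),0,.35,(0,0,255));cv2.putText(big,str(y+k),(0,k*5+5),0,.35,(0,0,255))
    out.append(big[:, :])
cv2.imwrite("pics/crop0.png",cv2.resize(np.hstack(out),(796,398)))
E
```

```text
(no output)
```

View pics/crop0.png

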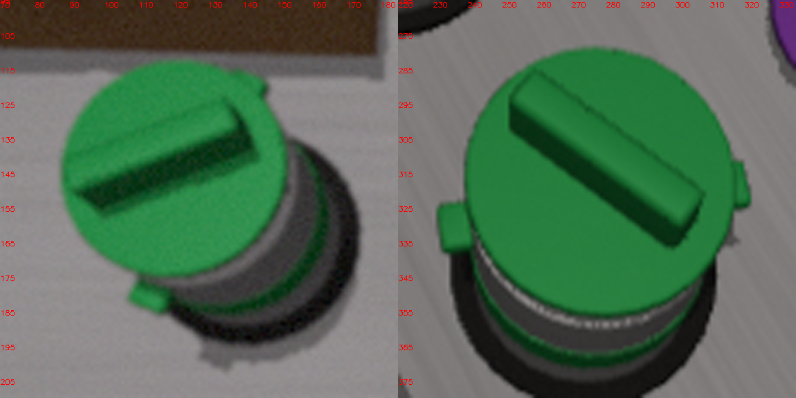

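The crops confirm the target: a green lid with a green bar on a green-eared canister. In the top view the ears are at (143,119) and (113,180). In the scene view they are at (319,318) and (237,330). Next I'll triangulate.

Run:
```python
from h import *
from scipy.optimize import least_squares
s=398/115
T=lambda u,v:(70+u/s-.4,95+v/s-.4)
S=lambda u,v:(220+(u-398)/s-.4,265+v/s-.4)
def tri(a,b):
    return least_squares(lambda p:np.r_[proj("top",p)-a,proj("scene",p)-b],[.5,.3,.12]).x
# ears: top view far ear (252,84), near (150,295); scene (742,184) and (455,226)
for a,b in [((252,84),(742,184)),((150,295),(455,226)),((252,84),(455,226)),((150,295),(742,184))]:
    r=least_squares(lambda p:np.r_[proj("top",p)-T(*a),proj("scene",p)-S(*b)],[.5,.3,.12]); print("ear",a,b,r.x.round(4),r.cost.round(2))
q=np.array([cast("scene",S(*c),.2015)[:2] for c in [(534,69),(510,101),(677,228),(704,193)]]);print(q.round(4))
L=(q[3]+q[2]-q[0]-q[1])/2; print("bar centre",q.mean(0),"len",np.linalg.norm(L),"ang",np.degrees(np.arctan2(L[1],L[0])), "wid",np.linalg.norm(q[0]-q[1]))
for n in("top","scene"):
    im=cv2.imread(f"pics/{n}0.png"); m=gmask(im)
    m=cv2.morphologyEx(m,cv2.MORPH_CLOSE,np.ones((9,9)));c=max(cv2.findContours(m,0,1)[0],key=cv2.contourArea)[:,0]
    P=np.array([cast(n,p,.158)[:2] for p in c])
    r=least_squares(lambda t:np.hypot(*(P-t[:2]).T)-.060,P.mean(0),loss='soft_l1',f_scale=.001);
    e=np.abs(r.fun);print(n,"disc",r.x,(np.abs(np.hypot(*(P-r.x).T)-.06)<.002).mean())
```

```text
ear (252, 84) (742, 184) [0.5742 0.2582 0.1678] 1326.48
ear (150, 295) (455, 226) [0.5987 0.25   0.0523] 1206.01
ear (252, 84) (455, 226) [0.6482 0.2304 0.1127] 0.83
ear (150, 295) (742, 184) [0.5229 0.2779 0.1163] 2.39
[[0.5964 0.2115]
 [0.6122 0.219 ]
 [0.579  0.298 ]
 [0.5617 0.2913]]
bar centre [0.58730448 0.25492779] len 0.08640045778729702 ang 113.16150168798193 wid 0.017569057236625017
top disc [0.57584921 0.24420394] 0.08144796380090498
scene disc [0.592493   0.25990729] 0.16216216216216217
```

```bash
python3 - <<'E'
from h import *
from scipy.optimize import least_squares
for a,b in [((140,62),(167,372)),((140,62),(167,362))]:
    r=least_squares(lambda p:np.r_[proj("top",p)-a,proj("scene",p)-b],[.5,.3,.12]); print("bottle",r.x.round(3),r.cost.round(2))
E
python3 -m jog '[[[320,-336,-40],[0,0,-47],0],[[320,-336,-40],[0,0,-47],0],[[320,-336,-40],[0,0,-47],0],[[320,-336,-40],[0,0,-47],0],[[320,-336,-40],[0,0,-47],0],[[320,-336,-40],[0,0,-47],0],[[638,-672,-40],[0,0,-94],0],[[638,-672,-40],[0,0,-94],0],[[638,-672,-40],[0,0,-94],0],[[638,-672,-40],[0,0,-94],0],[[638,-672,-40],[0,0,-94],0],[[638,-672,-40],[0,0,-94],0]]'
```

```text
bottle [0.768 0.239 0.12 ] 0.29
bottle [0.76  0.232 0.139] 2.63
time_s: 1.1
position: [0.4113, -0.1337, 0.2508]
tcp_rot: [[-0.266, 0.964, -0.0], [0.964, 0.266, 0.0], [0.0, -0.0, -1.0]]
force: [0.8, -0.9, 0.2]
opening: 0.997
```

```bash
python3 -m jog '[[[320,268,0],[0,0,-7],0],[[320,268,0],[0,0,-7],0],[[320,268,0],[0,0,-7],0],[[320,268,0],[0,0,-7],0],[[320,268,0],[0,0,-7],0],[[320,268,0],[0,0,-7],0],[[320,268,0],[0,0,-7],0],[[320,268,0],[0,0,-7],0],[[320,268,0],[0,0,-7],0],[[320,268,0],[0,0,-7],0],[[320,268,0],[0,0,-7],0],[[320,268,0],[0,0,-7],0]]'
python3 - <<'E'
from h import *
s=bot.read_state();R=s['tcp_rot'];p=np.array(s['position'])
d=np.array([.5865,.2545,.165])-p
print(p,R.T@d*1000,np.degrees(np.arctan2(R[1][0],R[0][0])),s['joint_positions'],s['force'])
E
```

```text
time_s: 2.1
position: [0.5863, 0.2451, 0.2497]
tcp_rot: [[-0.38, 0.925, -0.001], [0.925, 0.38, -0.001], [-0.0, -0.001, -1.0]]
force: [0.2, -0.4, 0.6]
opening: 1.0
[0.58628077 0.24511173 0.24973714] [ 8.6030647   3.87611627 84.73212741] 112.3352949310041 [ 1.26355570e+01  2.95069997e+01  7.86932510e+01 -1.43731510e-02
  7.18698163e+01 -9.69525594e+00] [ 0.22922534 -0.4008489   0.57099278]
```

```bash
python3 -m jog '[[[9,4,0],[0,0,-1],0],[[9,4,20],[0,0,-1],0],[[9,4,40],[0,0,-1],0],[[9,4,55],[0,0,-1],0],[[9,4,68],[0,0,-1],0],[[9,4,75],[0,0,-1],0],[[9,4,80],[0,0,-1],0],[[9,4,80],[0,0,-1],0],[[9,4,80],[0,0,-1],0]]'
python3 - <<'E'
from h import *
for n in("top","scene"): cv2.imwrite(f"pics/{n}1.png",vision.capture(n)[:,:,::-1])
a=cv2.imread("pics/top1.png")[90:210,50:200];b=cv2.imread("pics/scene1.png")[220:384,180:360]
cv2.imwrite("pics/v1.png",np.hstack([cv2.resize(a,(400,320)),cv2.resize(b,(400,320))]))
E
```

```text
time_s: 2.85
position: [0.587, 0.2526, 0.1714]
tcp_rot: [[-0.392, 0.92, 0.001], [0.92, 0.392, 0.0], [-0.0, 0.001, -1.0]]
force: [0.1, -0.2, -0.1]
opening: 1.001
```

View pics/v1.png

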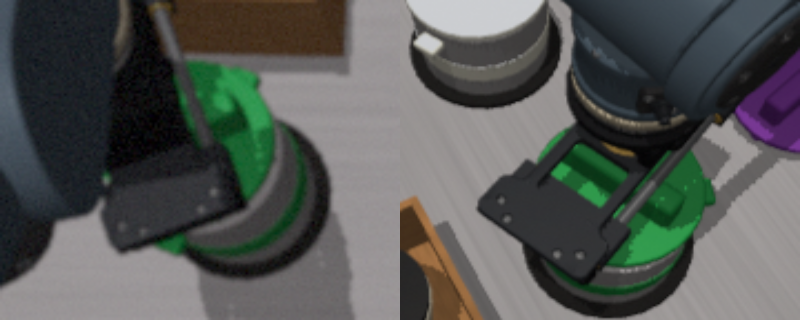

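The fingers straddle the bar, with the green bar visible between the jaws at about (610,175) in the right-hand crop. Closing now.

```bash
python3 -m jog '[[[1.5,0,2],[0,0,0],0.4],[[1.5,0,2],[0,0,0],0.6],[[1.5,0,2],[0,0,0],0.9],[[1.5,0,2],[0,0,0],0.9],[[1.5,0,2],[0,0,0],0.9],[[1.5,0,2],[0,0,0],0.9],[[1.5,0,2],[0,0,0],0.9]]'
```

```text
time_s: 3.53
position: [0.5862, 0.2544, 0.1689]
tcp_rot: [[-0.393, 0.92, 0.0], [0.92, 0.393, 0.0], [-0.0, 0.0, -1.0]]
force: [-0.3, 0.6, 0.3]
opening: 0.553
```

```bash
python3 -m jog '[[[0,0,0],[0,0,0],0.9],[[0,0,0],[0,0,0],0.9],[[0,0,0],[0,0,0],0.9],[[0,0,0],[0,0,0],0.9],[[0,0,0],[0,0,0],0.9],[[0,0,0],[0,0,0],0.9],[[0,0,0],[0,0,0],0.9],[[0,0,0],[0,0,0],0.9]]'
```

```text
time_s: 4.2
position: [0.5862, 0.2543, 0.1689]
tcp_rot: [[-0.393, 0.92, 0.0], [0.92, 0.393, -0.0], [-0.0, 0.0, -1.0]]
force: [-0.4, -0.8, -0.3]
opening: 0.226
```

Gripped at 19.7 mm with almost no side force. Now I turn it 46° CCW.

```bash
python3 -m jog '[[[0,0,0],[0,0,-5],0.9],[[0,0,0],[0,0,-10],0.9],[[0,0,0],[0,0,-15],0.9],[[0,0,0],[0,0,-20],0.9],[[0,0,0],[0,0,-25],0.9],[[0,0,0],[0,0,-30],0.9],[[0,0,0],[0,0,-35],0.9],[[0,0,0],[0,0,-40],0.9],[[0,0,0],[0,0,-43],0.9],[[0,0,0],[0,0,-46],0.9],[[0,0,0],[0,0,-46],0.9],[[0,0,0],[0,0,-46],0.9]]'
python3 - <<'E'
from h import *
s=bot.read_state();print(s['force'],s['moment'],np.degrees(np.arctan2(s['tcp_rot'][1][0],s['tcp_rot'][0][0])))
for n in("top","scene"): cv2.imwrite(f"pics/{n}2.png",vision.capture(n)[:,:,::-1])
a=cv2.imread("pics/top2.png")[90:210,50:200];b=cv2.imread("pics/scene2.png")[220:384,180:360]
cv2.imwrite("pics/v2.png",np.hstack([cv2.resize(a,(400,320)),cv2.resize(b,(400,320))]))
E
```

```text
time_s: 5.2
position: [0.5856, 0.2543, 0.1682]
tcp_rot: [[-0.934, 0.358, -0.002], [0.358, 0.934, -0.0], [0.001, -0.001, -1.0]]
force: [1.2, 0.5, -2.7]
opening: 0.23
[ 1.22854944  0.50362407 -2.72941827] [ 0.05638357 -0.13971744 -0.00752028] 159.04481321143518
```

View pics/v2.png

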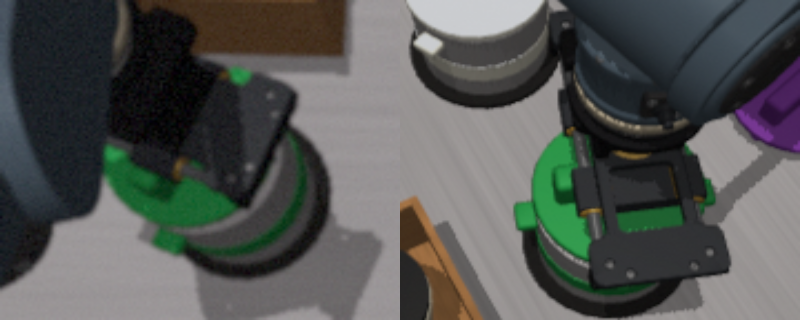

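The bar is now in line with the ears at (525,215) and (708,190). The wrist carries about 2.5 N, the lid's weight, so the lid is over the slot. Lowering.

```bash
python3 -m jog '[[[0,0,2],[0,0,0],0.9],[[0,0,4],[0,0,0],0.9],[[0,0,6],[0,0,0],0.9],[[0,0,6],[0,0,0],0.9]]'
```

```text
time_s: 5.63
position: [0.5857, 0.2542, 0.1622]
tcp_rot: [[-0.934, 0.357, -0.001], [0.357, 0.934, -0.0], [0.001, -0.001, -1.0]]
force: [-0.6, -0.0, -3.2]
opening: 0.228
```

Free descent: the lid hasn't landed on anything. Continuing down.

```bash
python3 -m jog '[[[0,0,2],[0,0,0],0.9],[[0,0,4],[0,0,0],0.9],[[0,0,6],[0,0,0],0.9],[[0,0,7],[0,0,0],0.9],[[0,0,8],[0,0,0],0.9],[[0,0,8],[0,0,0],0.9]]'
```

```text
time_s: 6.13
position: [0.5863, 0.2544, 0.1549]
tcp_rot: [[-0.934, 0.356, 0.0], [0.356, 0.934, 0.0], [-0.0, 0.0, -1.0]]
force: [0.6, 0.6, -2.9]
opening: 0.229
```

```bash
python3 -m jog '[[[0,0,0.7],[0,0,0],0.9],[[0,0,0.7],[0,0,0],0.9],[[0,0,0.7],[0,0,0],0.9]]'
```

```text
time_s: 6.38
position: [0.5865, 0.2545, 0.1548]
tcp_rot: [[-0.934, 0.356, 0.001], [0.356, 0.934, 0.0], [-0.001, 0.001, -1.0]]
force: [-1.3, 0.7, 1.5]
opening: 0.224
```

It's seated at the thread start (force now upward). Screwing forward with matching descent.

```bash
python3 -m jog '[[[0,0,0.5],[0,0,5],0.9],[[0,0,1.1],[0,0,10],0.9],[[0,0,1.7],[0,0,15],0.9],[[0,0,2.3],[0,0,20],0.9],[[0,0,2.9],[0,0,25],0.9],[[0,0,3.5],[0,0,30],0.9],[[0,0,4.1],[0,0,35],0.9],[[0,0,4.7],[0,0,40],0.9],[[0,0,4.7],[0,0,40],0.9]]'
```

```text
time_s: 7.13
position: [0.5866, 0.2545, 0.1501]
tcp_rot: [[-0.485, 0.874, 0.001], [0.874, 0.485, 0.0], [-0.0, 0.001, -1.0]]
force: [-0.4, -0.3, 2.9]
opening: 0.228
```

```bash
python3 -m jog '[[[0,0,0.3],[0,0,3],0.9],[[0,0,0.7],[0,0,6],0.9],[[0,0,1.0],[0,0,9],0.9],[[0,0,1.1],[0,0,10],0.9],[[0,0,1.1],[0,0,10],0.9]]'; python3 -c "
from h import *
s=bot.read_state();print(s['force'],s['moment'],np.degrees(np.arctan2(s['tcp_rot'][1][0],s['tcp_rot'][0][0])))"
```

```text
time_s: 7.55
position: [0.5864, 0.2544, 0.1488]
tcp_rot: [[-0.33, 0.944, 0.001], [0.944, 0.33, -0.0], [-0.0, 0.001, -1.0]]
force: [-0.7, 0.4, 2.1]
opening: 0.231
[-0.69667314  0.43365663  2.08440023] [-0.01064497  0.0542733   0.27662187] 109.28637638634262
```

```bash
python3 -m jog '[[[0,0,0.2],[0,0,2],0.9],[[0,0,0.4],[0,0,4],0.9],[[0,0,0.4],[0,0,4],0.9],[[0,0,0.4],[0,0,4],0.9]]'; python3 -c "
from h import *
s=bot.read_state();print(s['force'],s['moment'],np.degrees(np.arctan2(s['tcp_rot'][1][0],s['tcp_rot'][0][0])))"
```

```text
time_s: 7.88
position: [0.5866, 0.2541, 0.1488]
tcp_rot: [[-0.266, 0.964, 0.001], [0.964, 0.266, -0.001], [-0.002, 0.001, -1.0]]
force: [-0.8, -0.4, 6.1]
opening: 0.235
[-0.77057002 -0.3933236   6.1291872 ] [-0.27170037  0.0432797   0.87879208] 105.41693232090378
```

The moment climbs to 0.88 N·m and the sinking has stopped, so it's at the stop. Releasing and retreating up.

```bash
python3 -m jog '[[[0,0,-0.4],[0,0,-3],0.9],[[0,0,-0.4],[0,0,-3],0.6],[[0,0,-0.4],[0,0,-3],0.3],[[0,0,-0.4],[0,0,-3],0.2],[[0,0,-0.4],[0,0,-3],0.2],[[0,0,-0.4],[0,0,-3],0.2],[[0,0,-0.4],[0,0,-3],0.2],[[0,0,-0.4],[0,0,-3],0.2]]' && python3 -m jog '[[[0,0,-5],[0,0,0],0.2],[[0,0,-20],[0,0,0],0.2],[[0,0,-45],[0,0,0],0.2],[[0,0,-80],[0,0,0],0.2],[[0,0,-100],[0,0,0],0.2],[[-40,0,-100],[0,0,0],0.2],[[-80,0,-100],[0,0,0],0.2],[[-120,0,-100],[0,0,0],0.2],[[-160,0,-100],[0,0,0],0.2],[[-200,0,-100],[0,0,0],0.2],[[-240,0,-100],[0,0,0],0.2],[[-240,0,-100],[0,0,0],0.2]]'
python3 - <<'E'
from h import *
for n in("top","scene"): cv2.imwrite(f"pics/{n}3.png",vision.capture(n)[:,:,::-1])
a=cv2.imread("pics/top3.png");b=cv2.imread("pics/scene3.png")[265:380,220:335]
cv2.imwrite("pics/v3.png",np.hstack([cv2.resize(a,(400,398)),cv2.resize(b,(398,398),interpolation=cv2.INTER_CUBIC)]))
E
```

```text
time_s: 8.55
position: [0.5861, 0.2544, 0.1482]
tcp_rot: [[-0.311, 0.95, -0.0], [0.95, 0.311, 0.0], [0.0, -0.0, -1.0]]
force: [0.1, -0.6, 0.5]
opening: 0.674
time_s: 9.55
position: [0.6637, 0.0181, 0.2488]
tcp_rot: [[-0.304, 0.953, 0.004], [0.953, 0.304, -0.005], [-0.006, 0.002, -1.0]]
force: [0.4, 0.9, 0.5]
opening: 0.797
```

View pics/v3.png

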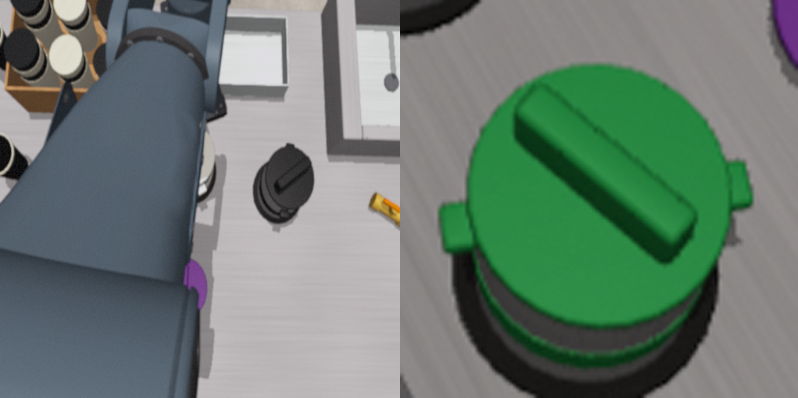

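The lid sits low and level and is free of the gripper, with its bar running from (530,100) to (680,230). Measuring its angle at the home height.

Run:
```python
from h import *
s=398/115;S=lambda u,v:(220+(u-400)/s-.4,265+v/s-.4)
for z in(.1815,.1835):
    q=np.array([cast("scene",S(*c),z)[:2] for c in [(541,84),(516,118),(667,247),(695,212)]])
    L=(q[3]+q[2]-q[0]-q[1])/2; print(z,"centre",q.mean(0).round(4),"len",np.linalg.norm(L).round(4),"ang",np.degrees(np.arctan2(L[1],L[0])).round(1))
r=cv2.imread("pics/scene0.png").astype(int);t=cv2.imread("pics/scene3.png").astype(int)
for n,(x,y,X,Y) in {"black":(145,88,220,178),"white":(178,180,255,272)}.items(): print(n,np.abs(r-t)[y:Y,x:X].max(2).mean(),(np.abs(r-t)[y:Y,x:X].max(2)>40).mean())
cv2.imwrite("pics/v4.png",np.hstack([cv2.resize(a[80:280,130:270].astype('uint8'),(390,557)) for a in(r,t)]))
```

```text
0.1815 centre [0.588  0.2556] len 0.084 ang 109.8
0.1835 centre [0.5884 0.2561] len 0.0838 ang 109.8
black 31.14474074074074 0.268
white 19.566770186335404 0.21047430830039526
```

View pics/v4.png

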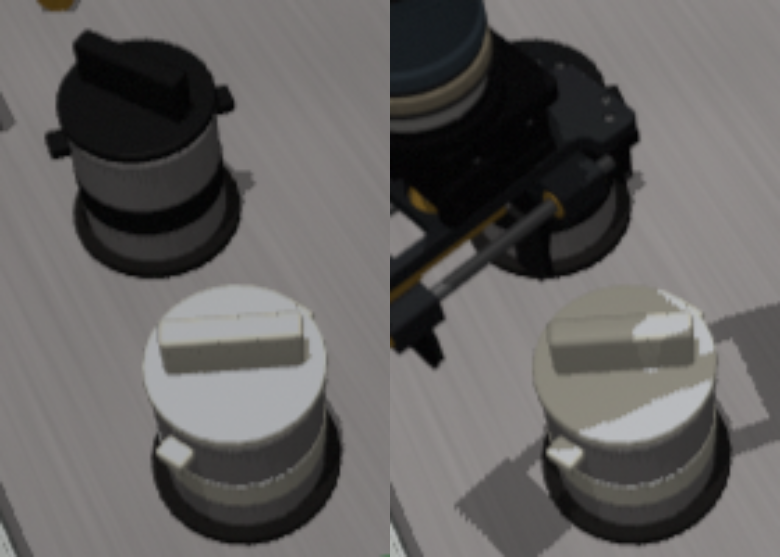

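The white lid is unchanged. The black one is hidden behind the gripper here, but in the top view its bar looks as it did before. The gripper is about 60 mm above everything and touching nothing, so I'm handing in.

```bash
python3 -c "
from rig import bot
print(bot.read_state()['force']);print(bot.hand_in())"
```

```text
[-0.75158032  0.48660981 -0.0506603 ]
the job is handed in; nothing more can be done
None
```

The green lid is screwed home and released, and I handed the job in at about 10 s of the 35 s allowed. I gripped the bar and turned it 46° counter-clockwise to line up with the ears. I then lowered it 14 mm into the thread start and screwed it clockwise until it stopped.

**At the stop:** the tool had gone down 6 mm more and would not sink further, and the turning moment rose to 0.88 N·m. The pads slipped a few degrees on the bar there, with about 6 N vertical force.

**After letting go:** the picture puts the bar at 109.8°, which is 49.4° past the ears; the stop is at 50°. The measured tool force was under 1 N.

**Other lids:** the white lid looks unchanged in the scene view. The gripper hid the black lid in that view, so I judged it unmoved from the top view by eye only. The pixel comparison was no use for either, because of shadows and the gripper in the way.

**Failed check:** my first fit of the lid's disc outline did not work. I took the centre from the bar corners and the ears instead, and these agreed to about 2 mm.

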